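# Slide a specimen jar home and snap its toggle clamp shut

## Task

With the fingers, push the black-capped specimen jar along the white rails of the jar clamp until it is fully home against the stop, and then push the clamp's red lever down past its dead point until it snaps into lock and the rubber pad holds the jar down. Only push: the jar must stay standing on the plate and never be lifted or tipped, and the other things on the table are left where they are.

Things in the scene. Friction and masses are not known exactly. Their poses are not given: they have to be found in the camera images.
- jar_clamp: the fixture, fixed to the table: aluminium plate 90 mm (x) by 240 mm (y, from -90 to +150), 10 mm thick, with two white guide rails along y (53 mm apart inside, tops 24 mm above the table, y = -87 to +25 mm) and a toggle clamp at the +y end. Origin: on the table under the axis of a fully home jar; +y is the way the jar is pushed (roughly the robot's left), x across, z up
- jar: the specimen jar with a black cap, 50 mm in diameter, 65 mm tall, about 90 g, standing loose on the base plate between the rails, 30 to 55 mm short of the stop. Origin: centre of its underside. When fully home its origin is at the clamp's x = 0, y = 0, z = 10 mm
- stop_face (a point): centre of the face of the white stop block at the end of the rails, 25 mm along the clamp's +y from its origin, 29 mm above the table; the block is 73 mm wide and its top is 44 mm above the table. Behind it stands the steel bracket of the clamp (y = 64 to 144 mm, 108 mm high)
- clamp_lever (a joint): red lever, rad: 0 = open at the start (rises 0.87 rad above level), 0.93 = locked (about level, pointing along the clamp's +y). It turns easily and stays put up to 0.55; there the pad meets the jar and its spring resists up to the dead point at 0.78, past which it snaps the lever to 0.93 and holds it. About 5 N pressed down 60 mm from the hinge takes it over. The lever swings the clamp arm down
- lever_hinge (a point): middle of the lever's hinge, which lies along the clamp's x: 127 mm along +y from the clamp's origin, 86 mm above the table
- lever_grip (a point): point on the centre line of the round red grip, 80 mm from the hinge; the grip is 20 mm thick and reaches from 42 to 125 mm from the hinge, all of it free above. When locked this point is at the clamp's y = 207 mm, 81 mm above the table (top of the grip 91 mm)
- clamp_pad: black rubber pad, 26 mm in diameter, sprung (4.5 N/mm) on the end of the steel clamp arm; origin: centre of its lower face. With the lever open the arm stands raised, 69 degrees above level, behind the stop block, its end about 190 mm above the table. With the lever locked the pad presses on the jar's cap (75 mm above the table) with about 7 N
- blue_cap_bottle: bystander: clear bottle with a blue cap, 59 mm in diameter, 115 mm tall; origin under its centre
- brown_bottle: bystander: brown bottle with a white cap, 45 mm in diameter, 89 mm tall; origin under its centre
- vial: bystander: small vial, 22 mm in diameter, 35 mm tall; origin under its centre
- dropper_bottle: bystander: small bottle with a white cap, 26 mm in diameter, 47 mm tall; origin under its centre
- spoon: bystander: small spoon with a black handle, 148 mm long, lying flat between the robot and the clamp; origin under its centre
- crucible: bystander: white bowl, 83 mm in diameter, 58 mm tall; origin under its centre
Things that resemble listed ones, but are neither listed nor needed, are in the scene too. Of the things shaped like the jar, the black one is meant.

How it is judged:
By the outcome, as a careful person would: the job done as asked, in the order asked, and still so for the second after the job is handed in, with the robot touching nothing.
It also fails if it takes over 42 s, if anything falls off the work surface, if the arm or the gripper's body presses on something with over 40 N, if the wrist force passes 120 N, or if a joint passes its speed limit or range.

## Robot

A 6-joint arm with a two-finger parallel gripper is mounted at the origin on a cart in front of the work surface, level with it; the furniture and walls round the work are solid. World frame = base frame: x ahead of the robot, y to its left, z up, the work surface at z = 0. Lengths are in m, angles in rad, forces in N, time in s.
With the tool pointing down it reaches from about 0.275 to 0.875 m from the base axis. Payload 12.5 kg.
Tool frame: the origin (TCP) lies on the centre line of the jaws, within the pads' length; the fingertips stand r.finger_overhang ahead of it and the grasp point (between the pads) lies 3 mm ahead of it (r.finger_overhang is the distance from the TCP to the fingertips, in m); z points along the fingers, y is the line along which they close (so a half turn about z gives the same grasp; the last joint's range is limited). The gripper opens to 85 mm and grips with 20 to 120 N. Pads are 22 mm wide; open, the fingers measure 114 mm over their backs; the gripper's body (76 mm by 85 mm) begins 54 mm behind the grasp point. The pads swing forward as they close: fully open they stand 13 mm farther back than shut.
Start: joints at [-1.306, 0.351, 1.652, -0, 1.139, -0.085], TCP at [0.189, -0.517, 0.253] pointing down, gripper open.
Joint ranges: [-2.75, 2.75], [-0.79, 2.1], [0.01, 2.65], [-1.57, 4.71], [0.07, 3.14], [-2.87, 2.87]. Speed limits (rad/s): [2.22, 2.22, 2.79, 3.14, 3.14, 3.14].

## Interface

Orientations are given as a unit quaternion [x, y, z, w].
In Python, from cell import r, optics gives the robot as it stands. The module is installed in compiled form; this text tells all that it offers. Calls block until the motion is done:
- r.move_to(position, orientation): joint-space move of the TCP to a pose.
- r.move_linear(position, rot=None, vel=0.15): straight line of the TCP; rot=None keeps the orientation; vel is the mean speed in m/s.
- r.set_joints(angles): joint-space move.
- r.set_gripper(opening, squeeze=None): opening from 0.0 (shut) to 1.0 (fully open); squeeze is the grip in N (None keeps the last); returns when the fingers have stopped.
- r.sleep(seconds).
- r.inverse_kinematics(position, orientation): joint angles nearest the present ones, or None.
- optics.get_image(name): name is "side" or "top"; returns a dict with "pixels" (480x640x3 uint8, red, green, blue), "depth" (480x640 float32, m along the optical axis (not along the pixel's ray), 0 where there is no reading), "fx", "fy", "cx", "cy" (pixels), "camera_from_world" (4x4, takes a point from world to camera coordinates). Camera axes: x right, y down, z forward; pixel columns grow to the right and rows downward; lengths in m; the calibration is good to about 2 mm. A picture is of the moment at which its call begins.
A pose or a line that the arm cannot do raises r.PlanningError and nothing moves.
- r.hand_in(): hands the job in; it is judged then, once.
Readings, each from a call of its own:
- r.current_t(): time.
- r.current_q(): joint angles.
- r.current_qvel(): joint speeds.
- r.current_effort(): joint torques, N m.
- r.current_tool_pos(): TCP position.
- r.current_ee_rot(): TCP orientation.
- r.current_contact_force(): force on the tool from outside, world axes, zero at the start.
- r.current_torque(): the same for the moment, N m.
- r.current_opening(): opening from 0.0 (shut) to 1.0 (fully open).
- r.current_finger_force(): force on a finger pad.
Only numpy, scipy, OpenCV 4.12 (cv2) and the standard library are available. Lean on these libraries where they do the work, as an engineer would, in place of code of your own. Each camera call takes 0.05 s, during which the arm holds its last target. There are 200 camera calls.

## Working session

There is one attempt and no reset: what is moved stays moved. The work goes in short steps, each a Python script; the robot and the scene stay as the last script left them, time stands still between calls to the robot, and variables do not carry over. Pictures are saved under pics/ and viewed, at most 10 in all, crops included, and the job is handed in when it is done.

```bash
mkdir -p pics; ls
cat > h.py <<'E'
import numpy as np, cv2
from cell import r, optics
def shot(n,tag):
    d=optics.get_image(n); cv2.imwrite(f'pics/{tag}.png',d['pixels'][:,:,::-1]); np.savez(f'pics/{tag}.npz',**d); return d
def pts(d):
    z=d['depth']; v,u=np.mgrid[:480,:640]
    c=np.stack([(u-d['cx'])/d['fx']*z,(v-d['cy'])/d['fy']*z,z,np.ones_like(z)],-1)
    return (c@np.linalg.inv(d['camera_from_world']).T)[...,:3]
E
python3 - <<'E'
from h import *
for n in('top','side'):
    d=shot(n,n+'0'); T=np.linalg.inv(d['camera_from_world']); print(n,d['fx'],T.round(3).tolist())
print(r.current_t(),r.finger_overhang,r.current_ee_rot(),r.current_tool_pos())
E
```

```text
pics
top 516.0592775991738 [[0.007, -0.995, 0.101, 0.449], [-1.0, -0.009, -0.017, -0.009], [0.018, -0.101, -0.995, 1.219], [0.0, 0.0, 0.0, 1.0]]
side 474.21534019527417 [[-0.682, 0.607, -0.409, 1.042], [0.732, 0.565, -0.381, 0.419], [-0.0, -0.559, -0.829, 1.099], [0.0, 0.0, 0.0, 1.0]]
0.1 0.022 [ 9.84741206e-01  1.74024389e-01 -5.24988584e-05 -5.15208688e-04] [ 0.18844195 -0.51641884  0.25280489]
```

View pics/top0.png

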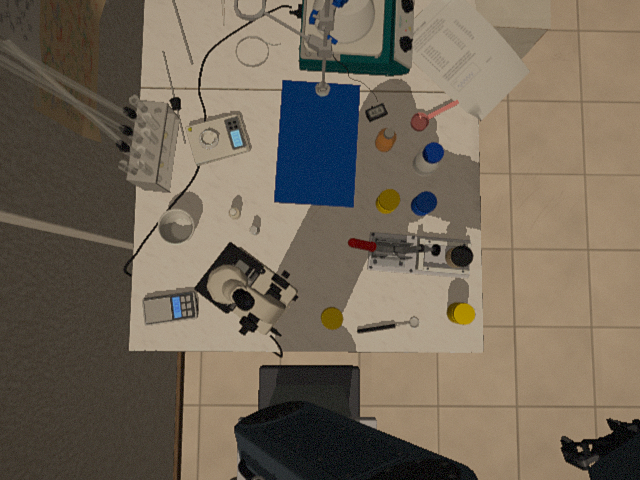

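View pics/side0.png

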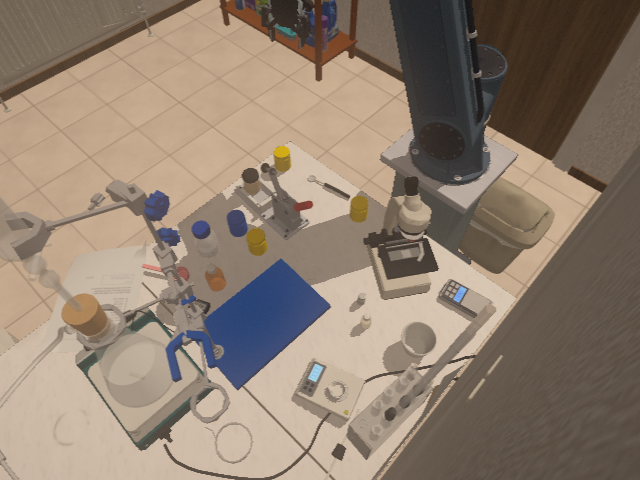

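The top view shows the black jar at about (461,256), the clamp spanning columns 368–475 and the red lever at (362,244). The blue jar (424,203) and yellow jar (461,313) are the neighbours. The side view agrees, with the jar at (250,178) and the lever at (302,206).

Run:
```python
import numpy as np,cv2
from h import pts
d=dict(np.load('pics/top0.npz')); P=pts(d)
im=d['pixels']; 
cv2.imwrite('pics/crop.png',cv2.resize(im[180:340,330:490,::-1],(800,800),interpolation=cv2.INTER_CUBIC)[:600])
roi=np.zeros((480,640),bool); roi[222:280,340:482]=1
X,Y,Z=P[...,0],P[...,1],P[...,2]
print('table z',np.median(Z[285:300,380:440]), np.median(Z[300:340,350:355]))
for lo,hi in((.006,.014),(.019,.030),(.038,.05),(.06,.085)):
    m=roi&(Z>lo)&(Z<hi); q=P[m]; print(lo,m.sum(),q.min(0).round(3),q.max(0).round(3),cv2.minAreaRect(q[:,:2].astype(np.float32)*1000))
m=roi&(Z>.005)&(Z<.03); 
hsv=cv2.cvtColor(im,cv2.COLOR_RGB2HSV).astype(int)
rm=roi&((hsv[...,0]<8)|(hsv[...,0]>172))&(hsv[...,1]>150)&(hsv[...,2]>60)
q=P[rm]; print('red',len(q)); 
for u in range(345,385,3):
    k=rm[:,u]
    if k.any(): print(u,np.nonzero(k)[0][[0,-1]],P[:,u][k].mean(0).round(3))
# jar cap
k=np.zeros_like(roi);k[240:272,444:478]=1;k&=(Z>.066)&(Z<.085)
q=P[k];print('cap',k.sum(),q.min(0),q.max(0),cv2.minEnclosingCircle(q[:,:2].astype(np.float32)*1000),np.median(q[:,2]))
```

```text
table z 8.600039151984706e-05 -0.000194628735618263
0.006 1541 [ 0.47  -0.404  0.006] [ 0.607 -0.083  0.014] ((532.9417114257812, -243.61546325683594), (130.13189697265625, 314.3743896484375), 4.000097274780273)
0.019 462 [ 0.483 -0.377  0.019] [ 0.564 -0.15   0.03 ] ((528.2129516601562, -263.4587707519531), (224.94541931152344, 73.40560913085938), 85.68305969238281)
0.038 188 [ 0.493 -0.335  0.038] [ 0.565 -0.146  0.05 ] ((527.9181518554688, -239.187744140625), (71.22128295898438, 187.5834503173828), 3.86999249458313)
0.06 460 [ 0.498 -0.366  0.06 ] [ 0.552 -0.145  0.085] ((524.4152221679688, -255.62767028808594), (220.5251007080078, 47.08333969116211), 87.99517822265625)
red 242
348 [241 244] [ 0.541 -0.081  0.18 ]
351 [239 246] [ 0.541 -0.086  0.182]
354 [238 246] [ 0.542 -0.093  0.181]
357 [239 247] [ 0.54  -0.099  0.174]
360 [240 248] [ 0.539 -0.106  0.168]
363 [240 248] [ 0.54  -0.113  0.158]
366 [241 249] [ 0.538 -0.12   0.151]
369 [242 250] [ 0.537 -0.127  0.141]
372 [242 251] [ 0.537 -0.135  0.132]
375 [243 249] [ 0.539 -0.143  0.119]
cap 379 [ 0.49955253 -0.36612314  0.06614783] [ 0.54467591 -0.31840614  0.08102715] ((522.4556884765625, -342.47161865234375), 24.5782470703125) 0.07485547960238792
```

View pics/crop.png

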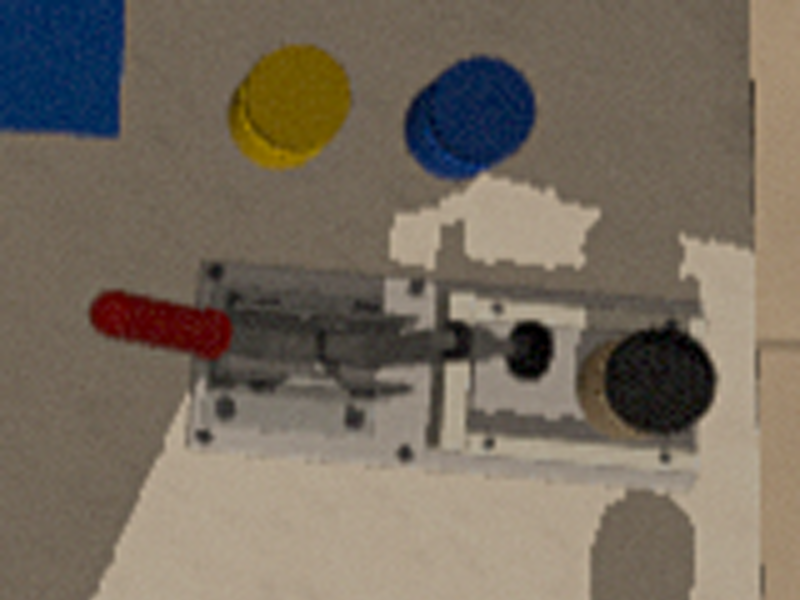

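Run:
```python
import numpy as np,cv2
from h import pts
d=dict(np.load('pics/top0.npz')); P=pts(d); Z=P[...,2]
roi=np.zeros((480,640),bool); roi[225:282,366:476]=1
q=P[roi&(Z>.007)&(Z<.013)]
q=q[(q[:,1]<-.13)&(q[:,0]>.46)&(q[:,0]<.59)]
# plate long edges: extreme x per y-bin
b=np.round(q[:,1]/.006); lo=[];hi=[]
for k in np.unique(b):
    s=q[b==k]; 
    if len(s)>4: lo.append(s[s[:,0].argmin(),:2]);hi.append(s[s[:,0].argmax(),:2])
for e in(lo,hi):
    e=np.array(e);f=np.polyfit(e[:,1],e[:,0],1)
    for _ in range(4):
        rs=e[:,0]-np.polyval(f,e[:,1]); g=abs(rs)<.003 if _ else abs(rs)<.01; f=np.polyfit(e[g,1],e[g,0],1)
    print('edge',np.degrees(np.arctan(f[0])),np.polyval(f,-.25),g.sum(),len(g))
for a in (4.3,5.5):
    a=np.radians(a); ey=np.array([np.sin(a),np.cos(a)]);ex=np.array([np.cos(a),-np.sin(a)])
    M=P[...,:2]; u=M@ex; v=M@ey
    for n,lo_,hi_ in(('plate',.007,.013),('rail',.021,.027),('block',.041,.047)):
        m=roi&(Z>lo_)&(Z<hi_)&(v<-.05)&(u>.47)&(u<.63)
        print(n,m.sum(),'u',np.percentile(u[m],[0,2,98,100]).round(4),'v',np.percentile(v[m],[0,2,98,100]).round(4), np.histogram(v[m],bins=np.arange(-.42,-.1,.02))[0])
    c=np.array([.5225,-.3425]); print('jar u,v',c@ex,c@ey)
    q=P[roi&(Z>.1)&(Z<.25)]; uu=q[:,:2]@ex; vv=q[:,:2]@ey
    for z in np.arange(.1,.22,.015):
        s=(q[:,2]>z)&(q[:,2]<z+.015)
        if s.any(): print(round(z,3),s.sum(),uu[s].min().round(3),uu[s].max().round(3),vv[s].min().round(3),vv[s].max().round(3))
```

```text
edge 4.247566057519394 0.4852940165262929 39 41
edge 4.537609218108392 0.5728924958646301 39 41
plate 1279 u [0.4973 0.5023 0.5902 0.6105] v [-0.3459 -0.3305 -0.1021 -0.0992] [  0   0   0   1  62  44  84 165 138  87 136 140 100  98 103]
rail 356 u [0.5098 0.5104 0.5823 0.5829] v [-0.3356 -0.3328 -0.1453 -0.1106] [ 0  0  0  0 43 58 62 65 59 40 14  0  5  4  1]
block 138 u [0.5108 0.5113 0.5803 0.5825] v [-0.2968 -0.2863 -0.1116 -0.107 ] [ 0  0  0  0  0  0 11  7  0 24 84  0  3  1  4]
jar u,v 0.5467094462048901 -0.3023595234655959
0.1 302 0.526 0.566 -0.186 -0.103
0.115 51 0.536 0.556 -0.178 -0.09
0.13 76 0.537 0.555 -0.179 -0.081
0.145 49 0.534 0.555 -0.222 -0.079
0.16 56 0.534 0.559 -0.227 -0.182
0.175 149 0.537 0.556 -0.228 -0.173
0.19 3 0.543 0.545 -0.19 -0.174
plate 1279 u [0.5034 0.5061 0.5952 0.6162] v [-0.3354 -0.3192 -0.0908 -0.0876] [  0   0   0   0  23  64  46 137 135 156  42 185 112 101  95]
rail 356 u [0.5142 0.5159 0.5882 0.5893] v [-0.3246 -0.3215 -0.1336 -0.0996] [ 0  0  0  0 12 54 59 67 57 62 21  9  5  0  4]
block 138 u [0.5151 0.5158 0.5847 0.5869] v [-0.2858 -0.2746 -0.1003 -0.0958] [  0   0   0   0   0   0   2  16   0   0 101   7   0   4   4]
jar u,v 0.5529216838850276 -0.29084379224894175
0.1 302 0.53 0.569 -0.174 -0.092
0.115 51 0.538 0.558 -0.166 -0.079
0.13 76 0.538 0.557 -0.168 -0.07
0.145 49 0.539 0.556 -0.211 -0.067
0.16 56 0.538 0.563 -0.216 -0.17
0.175 149 0.542 0.56 -0.216 -0.161
0.19 3 0.546 0.549 -0.179 -0.163
```

```bash
cat >> h.py <<'E'
from scipy.spatial.transform import Rotation as R
a=np.radians(4.35); ey=np.array([np.sin(a),np.cos(a),0]); ex=np.array([np.cos(a),-np.sin(a),0])
O=.5466*ex-.2495*ey
C=np.column_stack([ex,ey,[0,0,1]])
def pose(tip,t,sgn=1):
    """TCP pose for fingertip centre tip (clamp frame, m), tilt t rad forward (+y)"""
    s,c=np.sin(t),np.cos(t); x=sgn*np.array([0,c,s]); z=np.array([0,s,-c])
    m=C@np.column_stack([x,np.cross(z,x),z])
    return O+C@np.array(tip)-C@z*r.finger_overhang, R.from_matrix(m).as_quat()
E
python3 - <<'E'
from h import *
print('O',O)
t=np.radians(25)
for sg in(1,-1):
    for nm,p,tt in(('hi',(0,-.125,.2),t),('lo',(0,-.125,.042),t),('end',(0,-.037,.042),t),('lev',(0,.17,.23),0),('lev2',(0,.2,.09),0)):
        q=r.inverse_kinematics(*pose(p,tt,sg)); print(sg,nm,None if q is None else np.round(q,2))
E
```

```text
O [ 0.52610112 -0.29024028  0.        ]
1 hi [-0.87  0.74  1.16  0.3   1.57 -0.84]
1 lo [-0.87  0.91  1.24  0.31  1.32 -0.92]
1 end [-0.77  0.83  1.42  0.35  1.21 -0.88]
1 lev [-0.3   0.36  1.65 -0.    1.14 -0.23]
1 lev2 [-0.25  0.54  1.77 -0.    0.84 -0.18]
-1 hi [-0.87  0.74  1.16  0.3   1.57  2.3 ]
-1 lo [-0.87  0.91  1.24  0.31  1.32  2.22]
-1 end [-0.77  0.83  1.42  0.35  1.21  2.26]
-1 lev None
-1 lev2 None
```

Run:
```python
from h import *
t=np.radians(25)
r.set_gripper(0.0); print(r.finger_overhang)
r.move_to(*pose((0,-.125,.2),t)); 
r.move_linear(pose((0,-.125,.042),t)[0],vel=.12)
F0=r.current_contact_force(); print(F0.round(2))
r.move_linear(pose((0,-.10,.042),t)[0],vel=.05)
print(r.current_t(),(C.T@(r.current_contact_force()-F0)).round(2))
shot('side','side1')
cv2.imwrite('pics/side1c.png',cv2.resize(cv2.imread('pics/side1.png')[100:270,180:400],(800,600)))
```

```text
0.022
[ 0.23 -0.36 -0.42]
4.275 [ 0.33 -0.09  0.85]
```

View pics/side1c.png

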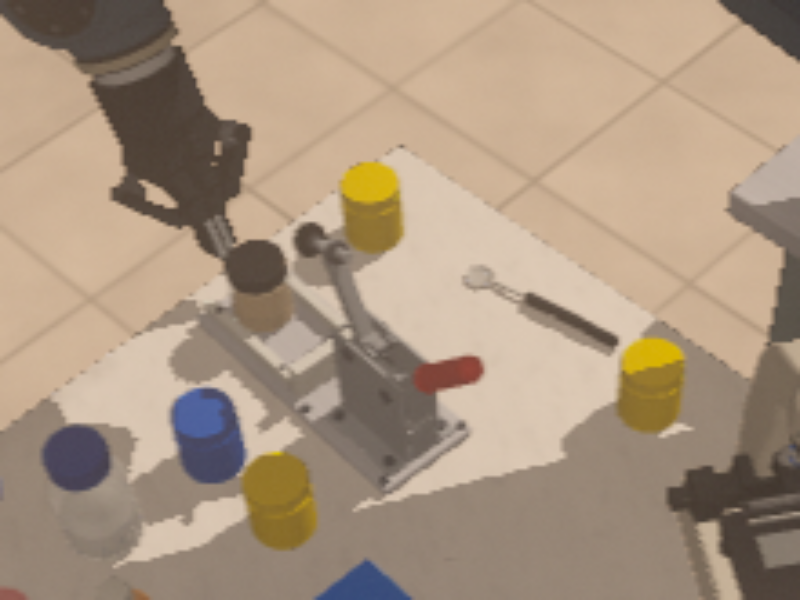

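The fingers stand just behind the black jar (crop 258,285), which hasn't moved. Now I'll push, watching the force near the stop.

Run:
```python
from h import *
t=np.radians(25); F0=r.current_contact_force()
y=-.10
while y<-.026:
    y+=.010 if y<-.0501 else .0015
    r.move_linear(pose((0,y,.042),t)[0],vel=.04)
    f=C.T@(r.current_contact_force()-F0); print(round(y,4),f.round(1),round(r.current_t(),2))
    if f[1]<-8: break
```

```text
-0.09 [ 0.2  0.4 -0.4] 4.72
-0.08 [ 1.8 -0.6  0.2] 5.12
-0.07 [-0.2  0.6 -0.2] 5.53
-0.06 [-0.4 -0.3 -0.4] 5.92
-0.05 [ 0.1  0.4 -0.9] 6.33
-0.0485 [-0.5  1.6 -1. ] 6.58
-0.047 [-0.3  0.2  1. ] 6.83
-0.0455 [0.5 0.3 0.5] 7.08
-0.044 [ 0.2 -0.5 -0.3] 7.33
-0.0425 [ 0.7 -0.1 -0.7] 7.58
-0.041 [ 0.7 -0.3 -1. ] 7.83
-0.0395 [ 0.2 -0.5 -0.2] 8.07
-0.038 [0.7 0.1 0.8] 8.32
-0.0365 [ 0.6 -0.2 -0.1] 8.57
-0.035 [ 1.2 -0.1  0.5] 8.82
-0.0335 [-0.  -0.9 -0.1] 9.07
-0.032 [0.6 0.3 0.1] 9.32
-0.0305 [ 1.1 -0.8  0.1] 9.57
-0.029 [-0.4 -5.6  0. ] 9.82
-0.0275 [ -0.6 -10.3   1.5] 10.07
```

Run:
```python
from h import *
t=np.radians(25)
r.move_linear(pose((0,-.11,.042),t)[0],vel=.08)
r.move_linear(pose((0,-.14,.25),t)[0],vel=.2)
d=shot('top','top2'); shot('side','side2'); P=pts(d); q=((P-O)@C)
u=q[...,0];v=q[...,1];z=q[...,2]
m=(abs(u)<.04)&(v>-.08)&(v<.03)&(z>.068)&(z<.082); print(m.sum(),cv2.minEnclosingCircle(q[m][:,:2].astype(np.float32)*1000),np.median(z[m]),np.percentile(z[m],[5,95]))
A=cv2.imread('pics/side2.png')[100:270,180:400];B=cv2.imread('pics/top2.png')[200:300,340:490]
cv2.imwrite('pics/c2.png',np.hstack([cv2.resize(A,(400,320)),cv2.resize(B,(400,320))]))
print(r.current_t())
```

```text
259 ((1.540175199508667, 2.3307137489318848), 24.22787094116211) 0.07518521027354552 [0.07145106 0.07858812]
12.5583
```

View pics/c2.png

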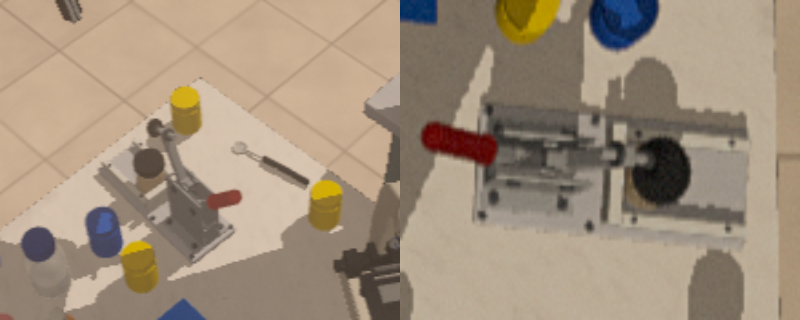

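The jar is home and standing, with its cap about 2 mm from the ideal centre, inside the calibration and occlusion error. The arm is retracted and the lever (crop 455,142) is free, so I'll press it along its arc.

Run:
```python
from h import *
def tip(phi,L=.085):
    c,s=np.cos(phi),np.sin(phi)
    return (0,.127+L*c-.010*s-.011,.086+L*s+.010*c)
t=np.radians(25)
r.move_linear(pose((0,-.14,.33),t)[0],vel=.2)
p0=np.array(tip(.97)); 
r.move_to(*pose(p0+[0,0,.12],0)); r.move_linear(pose(p0,0)[0],vel=.15)
r.sleep(.2); F0=r.current_contact_force()
for phi in list(np.arange(.85,.30,-.11))+list(np.arange(.30,-.02,-.05)):
    r.move_linear(pose(tip(phi),0)[0],vel=.05)
    print(round(phi,2),(C.T@(r.current_contact_force()-F0)).round(1),round(r.current_t(),2))
shot('side','side3')
```

```text
0.85 [-0.8  1.   0.3] 15.79
0.74 [-0.6  1.   0.7] 16.13
0.63 [-0.8  1.2 -0. ] 16.48
0.52 [-1.1  0.5  0.1] 16.82
0.41 [0.2 0.9 0.6] 17.16
0.3 [1.  0.1 0.4] 17.5
0.25 [-0.4  0.3  1.7] 17.75
0.2 [-0.6  0.5  3.3] 18.0
0.15 [0.4 0.6 2.6] 18.25
0.1 [-0.   0.8  0.3] 18.5
0.05 [-1.  0. -0.] 18.75
0.0 [-0.2  0.6  1.1] 19.0
```

Run:
```python
from h import *
p=r.current_tool_pos(); r.move_linear(p+[0,0,.15],vel=.15)
r.move_to(p+ C@[-.12,.10,.15],r.current_ee_rot())
r.sleep(.3)
d=shot('top','top4'); shot('side','side4'); im=d['pixels']; P=(pts(d)-O)@C
hsv=cv2.cvtColor(im,cv2.COLOR_RGB2HSV).astype(int)
rm=((hsv[...,0]<8)|(hsv[...,0]>172))&(hsv[...,1]>150)&(hsv[...,2]>50)&(abs(P[...,0])<.03)&(P[...,1]>.14)&(P[...,1]<.27)
q=P[rm]; print(len(q),q.min(0).round(3),q.max(0).round(3),np.polyfit(q[:,1],q[:,2],1))
c=q[abs(q[:,1]-.207)<.006]; print('grip top z at .207',c[:,2].max().round(4))
A=cv2.imread('pics/side4.png')[100:270,180:400];B=cv2.imread('pics/top4.png')[200:300,340:490]
cv2.imwrite('pics/c4.png',np.hstack([cv2.resize(A,(400,320)),cv2.resize(B,(400,320))]));print(r.current_t())
```

```text
273 [-0.009  0.171  0.081] [0.009 0.25  0.097] [-0.06521605  0.10330671]
grip top z at .207 0.0952
21.2667
```

View pics/c4.png

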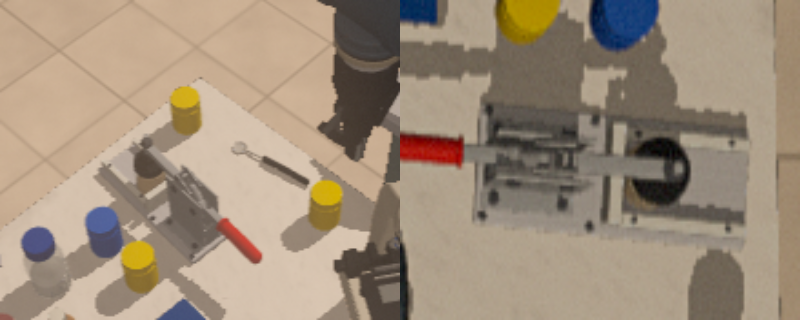

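The lever slope measures −0.065 rad, which is the locked angle. The arm is level with the pad on the jar's cap (crop 660,172), and the bystanders haven't moved.

```bash
python3 -c "
from cell import r
print(r.hand_in())"
```

```text
the job is handed in; nothing more can be done
None
```

The jar is fully home against the stop, the lever is locked with the pad on the jar's cap, the robot is clear of everything, and the job was handed in at about 21 s.

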